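# Clear the piston onto the cabinet roof and swing the cabinet door open

### The arm

A 6-joint arm with a two-finger parallel gripper is mounted at the origin on the work surface. World frame = base frame: x ahead of the robot, y to its left, z up, the work surface at z = 0. Lengths are in m, angles in rad, forces in N, time in s.
With the tool pointing down it reaches from about 0.325 to 0.775 m from the base axis. Payload 5.5 kg.
Tool frame: the origin (TCP) lies on the centre line of the jaws, within the pads' length; the fingertips stand 11 mm ahead of it and the grasp point (between the pads) lies 8 mm behind it; z points along the fingers, y is the line along which they close (so a half turn about z gives the same grasp; the last joint's range is limited). The gripper opens to 85 mm and grips with 20 to 120 N. Pads are 22 mm wide; open, the fingers measure 114 mm over their backs; the gripper's body (76 mm by 85 mm) begins 54 mm behind the grasp point. The pads swing forward as they close: fully open they stand 13 mm farther back than shut.
Start: joints at [1.163, 0.091, 1.231, -0, 1.82, -0.057], TCP at [0.206, 0.563, 0.242] pointing down, gripper open.
Joint ranges: [-2.87, 2.87], [-0.86, 2.18], [0.17, 2.46], [-1.51, 4.65], [0.06, 2.69], [-2.65, 2.65]. Speed limits (rad/s): [2.57, 2.57, 3.01, 3.14, 3.14, 3.14].

### API

Orientations are given as a 3x3 rotation matrix whose columns are the frame's x, y, z axes.
In Python, from workcell import readout, eyes, hand_in gives the robot as it stands.
- The arm moves only by the tool carry_out, never from a script. Its argument "targets" is one flat list of numbers, 7 for each row, row after row: the closure, from -1 (fully open) to 1 (shut), so that 0 is half open, then the shift along the world's x, y, z in mm, then the turn, a rotation vector about the world's x, y, z in rad. In form: [gripper, x, y, z, rx, ry, rz, gripper, x, y, z, rx, ry, rz, ...]. A call has 1 to 5 rows; each row is the pose to reach, as a shift and turn from the pose commanded when the call began; what a row does not reach only later rows make up. A row lasts 1/12 s, in which the tool goes at most 41.7 mm and 7.16 degrees, less where a joint would pass 70% of its speed; a pose out of reach is approached as far as the arm can. A call with a gripper value outside its range is refused whole. The fingers move at their own pace and stop on an object; "squeeze" is the grip in N (left out, the last holds). Time passes only in rows, so rows that repeat a pose let the fingers close. It gives the time, the measured TCP pose, the force, the opening and the grip force at its end, in the units of the state.
- readout.get_obs(): the state, without advancing time (a new reading comes with each control period).
- eyes.read_camera(name): name is "scene" or "top" or "wrist"; returns the picture (400x640x3 uint8, blue, green, red); there is no depth.
- eyes.camera_model(name): a dict with "fx", "fy", "cx", "cy" (pixels), "R" (3x3) and "t" (3): a world point X has camera coordinates R X + t. Camera axes: x right, y down, z forward; pixel columns grow to the right and rows downward; lengths in m; the calibration is good to about 2 mm. The wrist camera is an equidistant fisheye: a pixel r from the principal point sees the ray r / f radians off the axis. A picture is of the moment at which its call begins: read the wrist's pose just before it. camera_model takes no time and is no camera call; for the wrist camera it gives the pose at the moment of the call.
- hand_in(): hands the job in; it is judged then, once.
Trained networks look in the newest picture that a camera, given by its name, has taken for a name from the list of things; names that differ only in an ending like _2 or _b are one class to them, and where a whole thing is asked for, a point or a joint stands for the part that bears it (a point fixed in the world has none). Each returns a list of dicts, best first, with "conf" (0 to 1); they miss things now and then, are a little off and sometimes report something else, mostly with a low value. They report only what shows in the picture. A call takes as long as a camera call. They do not tell look-alikes from the thing itself.
- eyes.search_frame(query, camera): "centre" ([x, y, z] in m, in world coordinates, good to about 4 mm: the middle of the surface that is visible of it).
The state is a dict: "time": time; "joints": joint angles; "joint_vel": joint speeds; "tau": joint torques, N m; "position": TCP position; "tool_rot": TCP orientation; "wrist_force": force on the tool from outside, world axes, zero at the start; "ft_torque": the same for the moment, N m; "opening": opening from 0.0 (shut) to 1.0 (fully open); "finger_force": force on a finger pad.
Only numpy, scipy, OpenCV 4.12 (cv2) and the standard library are available. Lean on these libraries where they do the work, as an engineer would, in place of code of your own. Each camera call takes 0.05 s, during which the arm holds its last target. There are 200 camera calls.

### The job

The piston stands in the way of the little cabinet's door. Set it gently, upright, on the top of the cabinet's rounded roof, in the middle, so that it stays balanced there; then take the door by its handle and swing it open until it stands at least square to the cabinet's front, and let go. Leave everything else on the bench where it is.

Things in the scene. Friction and masses are not known exactly. Their poses are not given: they have to be found in the camera images.
- cabinet: Small grey sheet-metal bench cabinet, fixed: box 150 mm deep (x), 220 wide (y), with a barrel roof. Origin: centre of its underside on the bench; -x points out of its front, towards the robot within 0.22 rad; z up. The closed door's outer face is at x = -90 mm; the roof overhangs it by 48 mm and bars a tool held straight down from the handle: lean the tool back, 25 to 50 degrees from vertical
- crown (a point): highest point of the roof, in the middle of its width, on its surface, 268 mm above the bench and 31.5 mm in front of the cabinet's origin; axes as the cabinet's. The roof is 250 mm wide (y), reaches 106 mm to front and rear, is curved in x only (radius 180 mm), 8 mm thick at its edges, its flat underside 225 mm above the bench
- door (a joint): the cabinet door's angle in rad: 0 shut, 1.57 square to the front, stop at 1.9. Starts 0 to 0.06 ajar; no latch or spring, stiff (about 0.12 N m), stays where left. Opening turns it clockwise seen from above, its free edge coming towards the robot. Panel 190 wide, 195 high, 15 thick, its lower edge 25 mm above the bench
- hinge (a point): point on the door's vertical hinge axis at its lower edge, 25 mm above the bench, on the panel's inner face at its left (cabinet +y) edge: 75 mm in front of the cabinet's origin and 95 mm to the left of it. Axes turn with the door
- handle: the door's handle: upright round steel bar, 11 mm thick, 90 mm long, its axis 55 mm off the door's outer face, on a 9 mm post near each end. Origin: middle of the bar, 110 mm above the bench, 160 mm from the hinge along the door, 30 mm from its free edge. Axes turn with the door: -x out of its face, z up. The gap behind the bar is 49 mm; a pinched bar can turn between the fingers
- piston: aluminium engine piston standing upright before the door: plain cylinder 60 mm in diameter, 44 mm high, about 0.3 kg, with dark ring grooves near the top. Origin: centre of its flat underside, z up
- spray_can: white can, 66 mm diameter, 190 mm high, standing to the right of the cabinet (bystander); origin: centre of its underside
- oil_bottle: grey bottle with a black cap, 72 mm diameter, 200 mm high, standing to the left of the cabinet (bystander); origin: centre of its underside
- sprocket: dark steel chain wheel lying flat, 109 mm diameter, 18 mm high (bystander); origin: centre of its underside
- wrench: steel spanner lying on the bench (bystander)
- screwdriver: screwdriver lying on the bench (bystander)
- socket: steel socket standing on end, 30 mm diameter, 40 mm high (bystander); origin: centre of its underside
- mug: white mug, 76 mm rim diameter, 90 mm high (bystander); origin: centre of its underside
Not all that is in view belongs to the job. There is more than one size of the piston; the job needs the smallest.

How it is judged:
On the way, in this order (a step that is already met when the one before it is completed fails the run):
1. the piston stands released on the crown of the roof (x of piston in the frame of crown between -0.03 and 0.03 m and y of piston in the frame of crown between -0.06 and 0.06 m and z of piston in the frame of crown between -0.015 and 0.01 m and angle between piston's own z axis and vertical below 0.3 rad and linear speed of piston below 0.03 m/s and contact force between the fingers and piston below 0.1 N and contact force between piston and cabinet above 0.5 N), for 0.3 s.
2. the door is being swung open (past 0.35 rad) with the fingers on its handle (value of joint door above 0.35 rad and contact force between the fingers and handle above 0.3 N), for 0.04 s.
At the end, for the whole second after the job is handed in: The piston rests released on the cabinet's roof, its centre within 30 mm of the crown line front to back and within 60 mm of the middle along the roof, leaning less than 0.3 rad; the door stands still, open at least 1.4 rad (all of step 1 and value of joint door above 1.4 rad and velocity of joint door between -0.05 and 0.05 rad/s); the robot touches nothing.
It fails at once if a bystander is moved more than 40 mm (distance of any of spray_can, oil_bottle, sprocket, wrench, screwdriver, socket, mug from where it was at the start of the episode above 0.04 m).
It fails at once if a standing bystander is tipped over (angle between any of spray_can, oil_bottle, socket, mug's own z axis and vertical above 0.5 rad).
It fails at once if the piston is dropped or rammed onto the roof (more than 80 N) (contact force between piston and cabinet above 80 N).
It fails at once if the door or its handle is shoved against the piston (more than 5 N) (contact force between door and piston above 5 N).
It also fails if it takes over 72 s, if anything falls off the work surface, if the arm or the gripper's body presses on something with over 40 N, if the wrist force passes 120 N, or if a joint passes its speed limit or range.

## Working session

There is one attempt and no reset: what is moved stays moved. The work goes in short steps, Python scripts to look and compute and a tool call to move; the robot and the scene stay as the last step left them, time stands still between calls to the robot, and variables do not carry over. Pictures are saved under pics/ and viewed, at most 10 in all, crops included, and the job is handed in when it is done.

Besides the shell and the picture viewer there is one more tool, called as name(argument=value, ...), one argument or row to a line, values as JSON. carry_out: Moves the arm, as the interface text tells. Its arguments: {"type":"object","properties":{"targets":{"type":"array"},"squeeze":{"type":"number"}},"required":["targets"]}

```bash
ls; mkdir -p pics; python3 - <<'E'
from workcell import readout, eyes
import cv2,numpy as np
for c in("scene","top"):
    im=eyes.read_camera(c); cv2.imwrite(f"pics/{c}0.png",im)
    m=eyes.camera_model(c); print(c,m["fx"],np.round(-m["R"].T@m["t"],3))
    for q in("piston","cabinet","handle","door","spray_can","oil_bottle","mug","sprocket","socket","wrench","screwdriver"):
        print(q,[(np.round(d["centre"],3).tolist(),round(d["conf"],2),np.round((lambda p:(m["fx"]*p[0]/p[2]+m["cx"],m["fy"]*p[1]/p[2]+m["cy"]))(m["R"]@np.array(d["centre"])+m["t"])).tolist()) for d in eyes.search_frame(q,c)][:4])
print(readout.get_obs())
E
```

```text
pics
scene 363.69523376145077 [0.437 0.413 1.225]
piston [([0.423, 0.28, 0.065], 0.88, [339.0, 278.0]), ([0.448, 0.015, 0.041], 0.84, [354.0, 201.0]), ([0.566, 0.218, 0.068], 0.64, [302.0, 246.0])]
cabinet [([0.629, 0.014, 0.255], 0.92, [300.0, 161.0])]
handle [([0.514, -0.061, 0.109], 0.57, [342.0, 168.0])]
door [([0.532, -0.058, 0.088], 0.51, [337.0, 170.0])]
spray_can [([0.618, -0.227, 0.194], 0.69, [327.0, 105.0]), ([0.634, 0.009, 0.254], 0.35, [299.0, 159.0])]
oil_bottle [([0.682, 0.258, 0.134], 0.67, [260.0, 243.0]), ([0.517, -0.062, 0.111], 0.22, [341.0, 168.0])]
mug [([0.42, 0.526, 0.007], 0.89, [317.0, 359.0])]
sprocket [([0.475, -0.302, 0.013], 0.93, [369.0, 125.0]), ([0.619, -0.226, 0.192], 0.42, [327.0, 106.0])]
socket []
wrench [([0.332, 0.147, 0.007], 0.58, [375.0, 249.0])]
screwdriver [([0.328, -0.125, 0.023], 0.79, [396.0, 176.0])]
top 434.29694191257045 [0.369 0.041 1.418]
piston [([0.557, 0.211, 0.063], 0.91, [271.0, 210.0]), ([0.422, 0.278, 0.065], 0.55, [249.0, 253.0]), ([0.444, 0.009, 0.046], 0.51, [336.0, 246.0])]
cabinet [([0.629, -0.012, 0.26], 0.59, [344.0, 1
[... 616 characters left out ...]
       1.81982001e+00, -5.66887391e-02]), 'joint_vel': array([ 0.00203787, -0.00062042,  0.00176032, -0.00202791,  0.00123413,
        0.00033482]), 'tau': array([ 6.69024575e-04, -4.58478963e+01, -4.18086934e+01, -1.97822362e-05,
        9.21963729e-04,  2.79967588e-05]), 'position': array([0.20617768, 0.56347064, 0.24226995]), 'tool_rot': array([[-9.39105786e-01,  3.43628175e-01,  3.56188335e-07],
       [ 3.43628174e-01,  9.39105785e-01, -3.96313335e-05],
       [-1.39529413e-05, -3.70956183e-05, -9.99999999e-01]]), 'wrist_force': array([ 0.63252857, -0.0726366 ,  0.02744928]), 'ft_torque': array([-0.01092253,  0.0014076 , -0.05203538]), 'finger_force': 0.0, 'opening': 0.9999360841226408}
```

```bash
python3 - <<'E'
import cv2,numpy as np
a=cv2.imread("pics/scene0.png")[90:310,220:460]; b=cv2.imread("pics/top0.png")[120:290,220:450]
a=cv2.resize(a,None,fx=2.5,fy=2.5,interpolation=cv2.INTER_CUBIC); b=cv2.resize(b,None,fx=3.4,fy=3.4,interpolation=cv2.INTER_CUBIC)
cv2.imwrite("pics/a.png",a);cv2.imwrite("pics/b.png",b)
E
```

```text
(no output)
```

View pics/a.png

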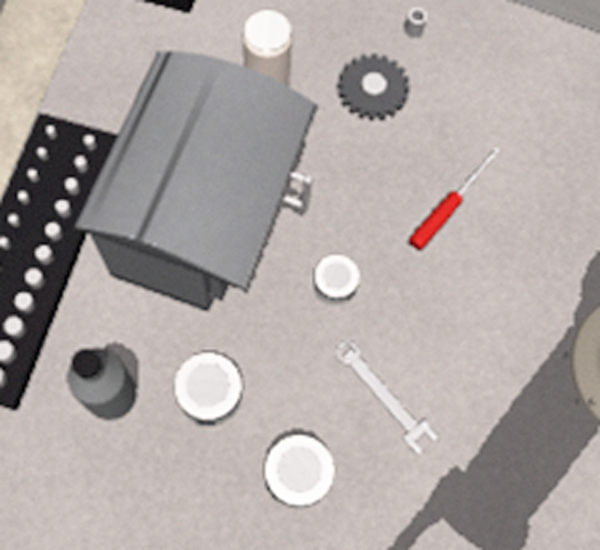

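View pics/b.png

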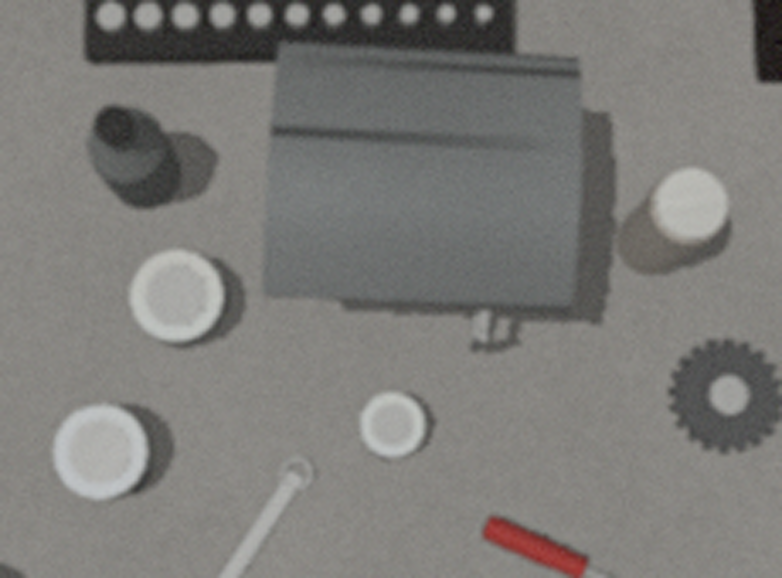

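The pistons show in the scene picture at (339,278), (302,246) and (354,201). The first two are clearly wider. The one at (354,201), in front of the door (crop a (337,277), crop b (393,424)), is the smallest, so it is the one to move. Next I'll fit the cabinet pose from the roof corners.

```bash
cat > h.py <<'E'
from workcell import readout, eyes
import numpy as np, cv2
from scipy.optimize import least_squares
from scipy.spatial.transform import Rotation as Ro
def proj(m,X):
    p=np.atleast_2d(X)@m["R"].T+m["t"]; return np.c_[m["fx"]*p[:,0]/p[:,2]+m["cx"],m["fy"]*p[:,1]/p[:,2]+m["cy"]]
def onplane(m,uv,z):
    r=m["R"].T@np.array([(uv[0]-m["cx"])/m["fx"],(uv[1]-m["cy"])/m["fy"],1]); c=-m["R"].T@m["t"]
    return c+r*(z-c[2])/r[2]
def cab(p,X):
    c,s=np.cos(p[2]),np.sin(p[2]); X=np.atleast_2d(X)
    return np.c_[p[0]+c*X[:,0]-s*X[:,1],p[1]+s*X[:,0]+c*X[:,1],X[:,2]]
E
python3 - <<'E'
from h import *
ms,mt=eyes.camera_model("scene"),eyes.camera_model("top")
fa=lambda u:(220+(u[0]+.5)/2.5-.5,90+(u[1]+.5)/2.5-.5)
fb=lambda u:(220+(u[0]+.5)/3.4-.5,120+(u[1]+.5)/3.4-.5)
A=np.array([fa(u) for u in[(245,290),(317,104),(80,228),(158,52)]])
B=np.array([fb(u) for u in[(264,295),(572,306),(277,42),(579,60)]])
X=np.array([[-.1375,.125,.233],[-.1375,-.125,.233],[.0745,.125,.233],[.0745,-.125,.233]])
def f(p): W=cab(p,X); return np.r_[(proj(ms,W)-A).ravel(),(proj(mt,W)-B).ravel()]
r=least_squares(f,[.63,0,0],loss="soft_l1"); print(r.x,np.round(f(r.x).reshape(-1,2),1).tolist())
p=r.x
print("crown",cab(p,[-.0315,0,.268]),"hinge",cab(p,[-.075,.095,.025]),"handle shut",cab(p,[-.145,-.065,.11]))
print("bar top from images", onplane(ms,fa((301,180)),.155),onplane(mt,fb((475,345)),.155),onplane(mt,fb((508,347)),.155))
print("piston",onplane(ms,fa((337,276)),.044),onplane(mt,fb((393,424)),.044))
E
```

```text
[ 0.67217713 -0.01289618 -0.0544647 ] [[0.1, -1.3], [-0.2, 0.1], [-1.8, -0.5], [-0.5, 0.0], [-0.3, 0.4], [-0.2, 1.6], [0.3, 0.9], [-0.3, -0.3]]
crown [[ 0.64072383 -0.01118139  0.268     ]] hinge [[0.60245993 0.08604578 0.025     ]] handle shut [[ 0.52385368 -0.06990632  0.11      ]]
bar top from images [ 0.52429934 -0.06184429  0.155     ] [ 0.50980625 -0.05798338  0.155     ] [ 0.50792962 -0.08628972  0.155     ]
piston [0.4462252  0.01182129 0.044     ] [0.44895409 0.01067607 0.044     ]
```

carry_out(
  targets=[-1,241,-552,0,0,0,0.296,-1,241,-552,0,0,0,0.296,-1,241,-552,0,0,0,0.296,-1,241,-552,0,0,0,0.296,-1,241,-552,0,0,0,0.296],
  squeeze=30,
)

```text
time: 1.62
position: [0.2897, 0.371, 0.2422]
tool_rot: [[-0.999, 0.054, 0.0], [0.054, 0.999, 0.0], [-0.0, 0.0, -1.0]]
wrist_force: [1.1, -0.4, 0.4]
opening: 1.0
finger_force: 0.0
```

carry_out(
  targets=[-1,158,-360,0,0,0,0,-1,158,-360,0,0,0,0,-1,158,-360,0,0,0,0,-1,158,-360,0,0,0,0,-1,158,-360,0,0,0,0],
)

```text
time: 2.03
position: [0.3735, 0.18, 0.2426]
tool_rot: [[-0.999, 0.054, 0.001], [0.054, 0.999, 0.0], [-0.001, 0.0, -1.0]]
wrist_force: [1.2, -0.2, -1.0]
opening: 1.001
finger_force: 0.0
```

carry_out(
  targets=[-1,75,-170,-40,0,0,0,-1,75,-170,-80,0,0,0,-1,75,-170,-120,0,0,0,-1,75,-170,-120,0,0,0,-1,75,-170,-120,0,0,0],
)

```text
time: 2.45
position: [0.4434, 0.022, 0.1329]
tool_rot: [[-0.998, 0.055, 0.002], [0.055, 0.998, 0.0], [-0.002, 0.0, -1.0]]
wrist_force: [1.0, 0.2, 0.3]
opening: 0.997
finger_force: 0.0
```

```bash
python3 - <<'E'
from h import *
im=eyes.read_camera("wrist");cv2.imwrite("pics/w1.png",im)
print(readout.get_obs()["position"],[ (np.round(d["centre"],4),round(d["conf"],2)) for d in eyes.search_frame("piston","wrist")])
print({k:np.round(v,3) for k,v in eyes.camera_model("wrist").items()})
E
```

```text
[0.44241504 0.01770579 0.1261325 ] [(array([0.4395, 0.0136, 0.045 ]), 0.88), (array([0.5345, 0.2008, 0.0447]), 0.83), (array([0.4138, 0.2535, 0.0587]), 0.75), (array([ 0.5737, -0.0238,  0.0386]), 0.7)]
{'fx': np.float64(309.707), 'fy': np.float64(309.707), 'cx': np.float64(319.143), 'cy': np.float64(199.515), 'R': array([[ 0.06 ,  0.998, -0.   ],
       [ 0.954, -0.057,  0.294],
       [ 0.293, -0.018, -0.956]]), 't': array([-0.047, -0.424,  0.143])}
```

View pics/w1.png

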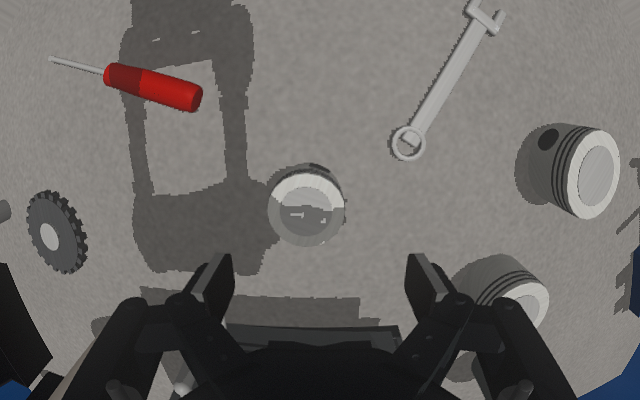

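```bash
cat >> h.py <<'E'
def wray(m,uv,z):
    d=np.array([uv[0]-m["cx"],uv[1]-m["cy"]]); r=np.hypot(*d); th=r/m["fx"]
    v=m["R"].T@np.r_[np.sin(th)*d/r,np.cos(th)]; c=-m["R"].T@m["t"]
    return c+v*(z-c[2])/v[2]
E
python3 - <<'E'
from h import *
m=eyes.camera_model("wrist")
print(wray(m,(306,207),.044),[wray(m,u,.044)[:2].round(4).tolist() for u in((268,207),(345,207),(306,172),(306,246))],readout.get_obs()["position"])
E
```

```text
[0.43774428 0.01136345 0.044     ] [[0.4361, -0.017], [0.4395, 0.0402], [0.4114, 0.0132], [0.4696, 0.009]] [0.44143902 0.02020036 0.12802329]
```

carry_out(
  targets=[-1,0,-11,-30,0,0,0,-1,0,-11,-50,0,0,0,-1,0,-11,-50,0,0,0,-1,0,-11,-50,0,0,0],
)

```text
time: 2.88
position: [0.4424, 0.0133, 0.0835]
tool_rot: [[-0.999, 0.054, -0.002], [0.054, 0.999, 0.0], [0.002, 0.0, -1.0]]
wrist_force: [1.2, 1.1, 0.9]
opening: 1.005
finger_force: 0.0
```

```bash
python3 - <<'E'
from h import *
for i in range(2):
    im=eyes.read_camera("wrist");print(readout.get_obs()["position"])
m=eyes.camera_model("wrist")
print("tcp in cam",[ (np.round(d["centre"],4),round(d["conf"],2)) for d in eyes.search_frame("piston","wrist")][:2],readout.get_obs()["position"])
cv2.imwrite("pics/w2.png",im)
E
```

```text
[0.44329612 0.01334026 0.08487226]
[0.44383327 0.01332465 0.0856086 ]
tcp in cam [(array([0.4349, 0.0127, 0.0452]), 0.87), (array([0.5292, 0.2068, 0.0564]), 0.76)] [0.4440416  0.01330352 0.08584135]
```

View pics/w2.png

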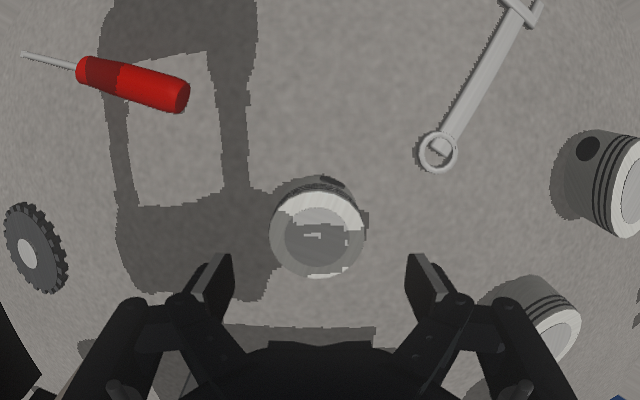

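```bash
python3 - <<'E'
from h import *
m=eyes.camera_model("wrist")
print([wray(m,u,.044)[:2].round(4).tolist() for u in((270,233),(364,233),(317,190),(317,279))],readout.get_obs()["position"])
E
```

```text
[[0.4426, -0.0163], [0.4458, 0.0417], [0.4167, 0.0143], [0.4774, 0.0108]] [0.4440416  0.01330352 0.08584135]
```

carry_out(
  targets=[-1,0,0,-25,0,0,0,-1,0,0,-45,0,0,0,-1,0,0,-58,0,0,0,-1,0,0,-61,0,0,0,-1,0,0,-61,0,0,0],
)

```text
time: 3.45
position: [0.4431, 0.0131, 0.0229]
tool_rot: [[-0.999, 0.054, 0.0], [0.054, 0.999, 0.0], [-0.0, 0.0, -1.0]]
wrist_force: [-0.2, 0.0, -0.2]
opening: 1.0
finger_force: 0.0
```

Piston at about (0.447, 0.012), TCP 4 mm short in x, which is fine. Closing now.

carry_out(
  targets=[1,2,0,0,0,0,0,1,3,0,0,0,0,0,1,3,0,0,0,0,0,1,3,0,0,0,0,0,1,3,0,0,0,0,0],
  squeeze=40,
)

```text
time: 3.87
position: [0.4476, 0.0126, 0.0248]
tool_rot: [[-0.998, 0.055, 0.004], [0.055, 0.999, -0.0], [-0.004, -0.0, -1.0]]
wrist_force: [1.3, -0.7, 7.1]
opening: 0.69
finger_force: 44.2
```

carry_out(
  targets=[1,0,0,15,0,0,0,1,0,0,50,0,0,0,1,0,0,90,0,0,0,1,0,0,130,0,0,0,1,0,0,170,0,0,0],
)

```text
time: 4.28
position: [0.4453, 0.0129, 0.1939]
tool_rot: [[-0.999, 0.055, -0.001], [0.055, 0.999, 0.0], [0.001, 0.0, -1.0]]
wrist_force: [1.4, -0.4, -2.8]
opening: 0.688
finger_force: 44.3
```

carry_out(
  targets=[1,0,-5,40,0,0,0,1,0,-10,80,0,0,0,1,5,-15,120,0,0,0,1,35,-24,140,0,0,0,1,70,-24,140,0,0,0],
)

```text
time: 4.7
position: [0.5168, -0.0124, 0.341]
tool_rot: [[-0.998, 0.056, 0.013], [0.056, 0.998, -0.002], [-0.013, -0.001, -1.0]]
wrist_force: [1.7, -0.2, -1.9]
opening: 0.689
finger_force: 44.6
```

carry_out(
  targets=[1,40,0,0,0,0,0,1,80,0,0,0,0,0,1,110,0,0,0,0,0,1,122,0,0,0,0,0,1,122,0,0,0,0,0],
)

```text
time: 5.12
position: [0.6401, -0.0112, 0.3287]
tool_rot: [[-0.998, 0.055, -0.005], [0.055, 0.999, 0.001], [0.005, 0.0, -1.0]]
wrist_force: [0.5, 0.3, -3.1]
opening: 0.691
finger_force: 44.5
```

```bash
python3 - <<'E'
from h import *
for c in("top","wrist"):
    im=eyes.read_camera(c);print(readout.get_obs()["position"])
    cv2.imwrite(f"pics/{c}3.png",im)
m=eyes.camera_model("top");print("fingers",proj(m,[[.641,-.011,.268],[.641,-.011,.33]]))
a=cv2.resize(cv2.imread("pics/top3.png")[110:290,230:450],None,fx=2,fy=2); b=cv2.resize(cv2.imread("pics/wrist3.png"),None,fx=.55,fy=.9)
cv2.imwrite("pics/c3.png",np.hstack([a,b]))
E
```

```text
[ 0.6387185  -0.01118985  0.32998557]
[ 0.6378779  -0.01115916  0.33135629]
fingers [[344.33823882 168.47821939]
 [345.34911618 162.91128297]]
```

View pics/c3.png

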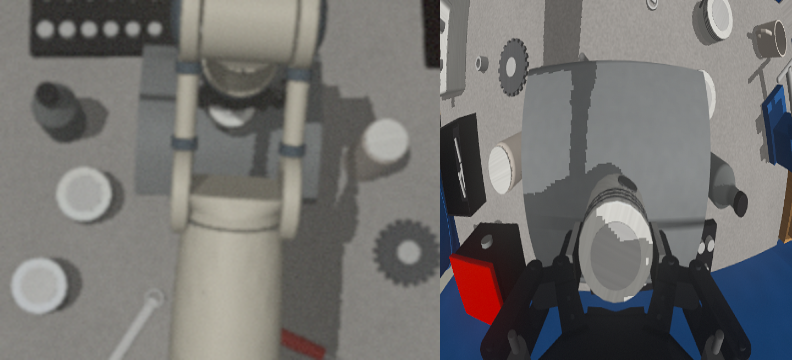

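carry_out(
  targets=[1,2,0,-15,0,0,0,1,2,0,-27,0,0,0,1,2,0,-34,0,0,0,1,2,0,-36,0,0,0,1,2,0,-36,0,0,0],
)

```text
time: 5.63
position: [0.6391, -0.0112, 0.2967]
tool_rot: [[-0.998, 0.055, -0.0], [0.055, 0.998, 0.0], [0.0, 0.0, -1.0]]
wrist_force: [0.4, 0.3, -2.4]
opening: 0.686
finger_force: 44.5
```

carry_out(
  targets=[1,0,0,-1,0,0,0,1,0,0,-2,0,0,0,1,0,0,-3,0,0,0,1,0,0,-3,0,0,0],
)

```text
time: 5.97
position: [0.64, -0.0112, 0.2938]
tool_rot: [[-0.998, 0.055, 0.001], [0.055, 0.998, -0.0], [-0.001, 0.0, -1.0]]
wrist_force: [-0.6, 1.3, -3.2]
opening: 0.689
finger_force: 44.5
```

carry_out(
  targets=[1,0,0,-0.7,0,0,0,1,0,0,-1.4,0,0,0,1,0,0,-2,0,0,0,1,0,0,-2,0,0,0],
)

```text
time: 6.3
position: [0.6401, -0.0112, 0.2928]
tool_rot: [[-0.998, 0.055, 0.002], [0.055, 0.999, -0.0], [-0.002, -0.0, -1.0]]
wrist_force: [-0.5, -0.3, 3.0]
opening: 0.688
finger_force: 45.0
```

carry_out(
  targets=[0.2,0,0,-0.3,0,0,0,-0.2,0,0,-0.3,0,0,0,-0.6,0,0,-0.3,0,0,0,-1,0,0,-0.3,0,0,0,-1,0,0,-0.3,0,0,0],
)

```text
time: 6.72
position: [0.64, -0.0112, 0.2907]
tool_rot: [[-0.998, 0.055, -0.001], [0.055, 0.998, 0.0], [0.001, 0.0, -1.0]]
wrist_force: [0.4, -0.4, 0.6]
opening: 0.997
finger_force: 0.0
```

carry_out(
  targets=[-1,0,0,0,0,0,0,-1,0,0,8,0,0,0,-1,0,0,20,0,0,0,-1,0,0,45,0,0,0,-1,0,0,80,0,0,0],
)

```text
time: 7.13
position: [0.6395, -0.0112, 0.3691]
tool_rot: [[-0.998, 0.055, -0.006], [0.055, 0.998, 0.0], [0.006, 0.0, -1.0]]
wrist_force: [0.2, 0.1, 0.3]
opening: 0.999
finger_force: 0.0
```

carry_out(
  targets=[-1,0,0,20,0,0,0,-1,-20,0,40,0,0,0,-1,-60,0,40,0,0,0,-1,-100,0,40,0,0,0,-1,-140,0,40,0,0,0],
)

```text
time: 7.55
position: [0.4988, -0.0112, 0.4113]
tool_rot: [[-0.999, 0.055, 0.0], [0.055, 0.999, -0.0], [-0.0, -0.0, -1.0]]
wrist_force: [-0.3, 0.6, 0.6]
opening: 0.998
finger_force: 0.0
```

```bash
python3 - <<'E'
from h import *
im=eyes.read_camera("wrist");cv2.imwrite("pics/w4.png",im);m=eyes.camera_model("wrist")
print([(np.round(d["centre"],3),round(d["conf"],2)) for d in eyes.search_frame("piston","wrist")][:4])
i2=eyes.read_camera("scene");print([(np.round(d["centre"],3),round(d["conf"],2)) for d in eyes.search_frame("piston","scene")][:4])
print([(np.round(d["centre"],3),round(d["conf"],2)) for d in eyes.search_frame("handle","scene")][:4])
cv2.imwrite("pics/c4.png",np.hstack([cv2.resize(im,(400,250)),cv2.resize(i2[90:250,230:400],(400,376))[:250]]) if 0 else cv2.vconcat([cv2.resize(im,(480,300)),cv2.resize(i2[100:220,230:422],(480,300))]))
o=readout.get_obs();print(o["position"],o["joints"])
E
```

```text
[(array([ 0.616, -0.011,  0.314]), 0.9), (array([0.559, 0.2  , 0.062]), 0.89), (array([0.42 , 0.266, 0.062]), 0.63), (array([0.418, 0.494, 0.064]), 0.34)]
[(array([0.568, 0.219, 0.068]), 0.98), (array([0.426, 0.278, 0.068]), 0.96), (array([ 0.642, -0.002,  0.309]), 0.72)]
[(array([ 0.518, -0.065,  0.108]), 0.57)]
[ 0.50007658 -0.0111903   0.41211552] [-9.04041631e-02 -7.23125457e-02  1.08611819e+00  1.01475238e-05
  2.12579238e+00 -1.60636273e+00]
```

View pics/c4.png

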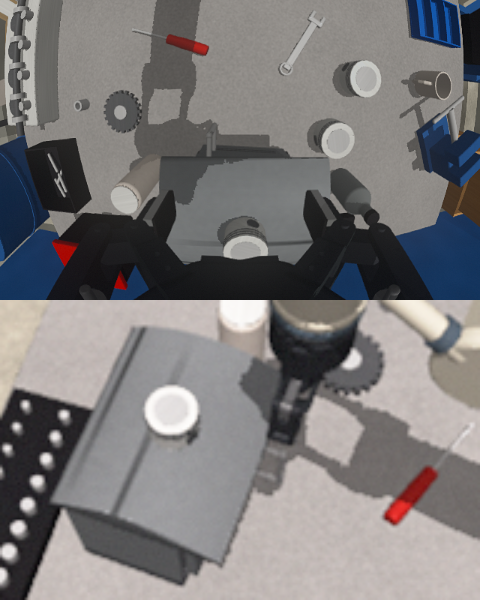

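carry_out(
  targets=[-0.2,-30,-10,-10,-0.006,-0.117,0,-0.2,-55,-25,-35,-0.012,-0.234,0,-0.2,-65,-40,-70,-0.019,-0.35,0,-0.2,-65,-45,-105,-0.025,-0.466,0,-0.2,-65,-51,-140,-0.032,-0.583,0],
)

```text
time: 8.22
position: [0.4365, -0.0605, 0.2855]
tool_rot: [[-0.866, 0.054, 0.497], [0.047, 0.999, -0.028], [-0.498, -0.001, -0.867]]
wrist_force: [-1.2, 0.3, 0.5]
opening: 0.6
finger_force: 0.0
```

carry_out(
  targets=[-0.2,0,0,-35,-0.006,-0.117,0,-0.2,0,0,-60,-0.006,-0.117,0,-0.2,0,0,-60,-0.006,-0.117,0,-0.2,0,0,-60,-0.006,-0.117,0],
)

```text
time: 8.55
position: [0.4619, -0.0652, 0.2281]
tool_rot: [[-0.821, 0.052, 0.568], [0.046, 0.999, -0.025], [-0.569, 0.005, -0.822]]
wrist_force: [-0.4, -0.6, 0.5]
opening: 0.601
finger_force: 0.0
```

```bash
python3 - <<'E'
from h import *
o=readout.get_obs();print(o["position"],o["tool_rot"].round(3).tolist(),o["joints"].round(2))
im=eyes.read_camera("wrist");cv2.imwrite("pics/w5.png",im)
m=eyes.camera_model("wrist");np.save("m5.npy",m,allow_pickle=True)
print([(np.round(d["centre"],3),round(d["conf"],2)) for d in eyes.search_frame("handle","wrist")][:4])
E
```

```text
[ 0.46186537 -0.06523796  0.22809382] [[-0.821, 0.052, 0.568], [0.046, 0.999, -0.025], [-0.569, 0.005, -0.822]] [-0.33 -0.85  2.08  0.16  1.33 -1.83]
[(array([ 0.512, -0.067,  0.136]), 0.75)]
```

View pics/w5.png

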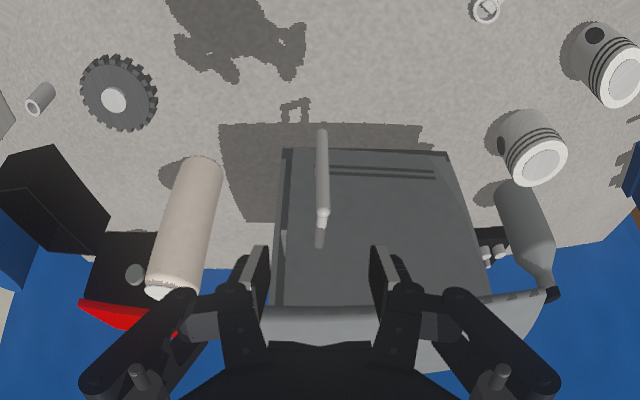

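```bash
python3 - <<'E'
from h import *
m=np.load("m5.npy",allow_pickle=True).item()
for u,z in(((322,212),.155),((322,208),.155),((322,131),.065),((322,170),.11)): print(u,z,wray(m,u,z).round(4))
ms=eyes.camera_model("scene");print("piston on roof",onplane(ms,(298.4,143.2),.312))
o=readout.get_obs();print(o["position"])
E
```

```text
(322, 212) 0.155 [ 0.5243 -0.0652  0.155 ]
(322, 208) 0.155 [ 0.5189 -0.0649  0.155 ]
(322, 131) 0.065 [ 0.5171 -0.0638  0.065 ]
(322, 170) 0.11 [ 0.5241 -0.0646  0.11  ]
piston on roof [ 0.63847411 -0.01190631  0.312     ]
[ 0.46272409 -0.06519417  0.23319184]
```

carry_out(
  targets=[-0.2,8,0,-35,0,0,0,-0.2,20,0,-65,0,0,0,-0.2,35,0,-90,0,0,0,-0.2,45,0,-105,0,0,0,-0.2,45,0,-105,0,0,0],
)

```text
time: 9.07
position: [0.5075, -0.0646, 0.1231]
tool_rot: [[-0.821, 0.05, 0.569], [0.044, 0.999, -0.025], [-0.57, 0.005, -0.822]]
wrist_force: [-0.8, -0.3, -0.7]
opening: 0.597
finger_force: 0.0
```

carry_out(
  targets=[-0.2,10,0,-11,0,0,0,-0.2,18,0,-20,0,0,0,-0.2,18,0,-20,0,0,0,-0.2,18,0,-20,0,0,0],
)

```text
time: 9.4
position: [0.5257, -0.0652, 0.1071]
tool_rot: [[-0.818, 0.051, 0.573], [0.044, 0.999, -0.026], [-0.574, 0.004, -0.819]]
wrist_force: [0.8, -1.0, 0.1]
opening: 0.6
finger_force: 0.0
```

```bash
python3 - <<'E'
from h import *
o=readout.get_obs();print(o["position"],o["wrist_force"],o["joints"].round(2))
im=eyes.read_camera("wrist");cv2.imwrite("pics/w6.png",im)
E
```

```text
[ 0.52566924 -0.06516369  0.1071156 ] [ 0.83431504 -1.03059258  0.07572014] [-0.27 -0.64  2.18  0.15  1.01 -1.83]
```

View pics/w6.png

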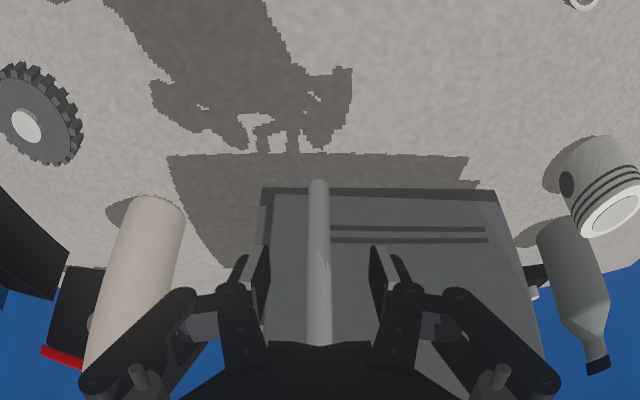

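The bar, at column 318, runs between the pads at columns 265 and 375. Closing on it.

carry_out(
  targets=[1,0,0,-2,0,0,0,1,0,0,-2,0,0,0,1,0,0,-2,0,0,0,1,0,0,-2,0,0,0,1,0,0,-2,0,0,0],
  squeeze=30,
)

```text
time: 9.87
position: [0.5249, -0.0655, 0.1028]
tool_rot: [[-0.818, 0.052, 0.572], [0.045, 0.999, -0.027], [-0.573, 0.003, -0.82]]
wrist_force: [-1.8, -1.1, 2.8]
opening: 0.117
finger_force: 29.3
```

```bash
python3 - <<'E'
from h import *
o=readout.get_obs();R=o["tool_rot"];print(o["position"],o["opening"],o["finger_force"])
p=[.67218,-.0129,-.05446]; H=cab(p,[-.075,.095,0])[0][:2]
G=o["position"]-.008*R[:,2]; v=G[:2]-H
th0=np.arctan2(-.16,-.07)+p[2]-np.arctan2(v[1],v[0]); th0=(th0+np.pi)%(2*np.pi)-np.pi
print("G",G,"rad",np.hypot(*v),"theta",th0)
rho=np.hypot(.16,.07);az0=0
az=lambda t:-max(0,min(1.1,.75*(t-th0)))
T0=np.r_[H+rho*np.array([np.cos(np.arctan2(-.16,-.07)+p[2]-th0),np.sin(np.arctan2(-.16,-.07)+p[2]-th0)]),0]
for t in np.arange(th0,1.72,.12):
    a=np.arctan2(-.16,-.07)+p[2]-t; g=np.r_[H+rho*np.array([np.cos(a),np.sin(a)]),0]
    z=Ro.from_rotvec([0,0,az(t)]).apply(R[:,2])
    d=g-T0+.008*(z-R[:,2])
    print(round(t,2),(d*1000).round(1),round(az(t),2))
E
```

```text
[ 0.5248892  -0.06549788  0.10275386] 0.11663148719480176 29.27990287542343
G [ 0.52031085 -0.06528139  0.10931067] rad 0.17218456533764176 theta 0.030496280113566865
0.03 [0. 0. 0.] 0
0.15 [-17.8  10.7   0. ] -0.09
0.27 [-34.2  23.4   0. ] -0.18
0.39 [-49.  38.   0.] -0.27
0.51 [-61.8  54.2   0. ] -0.36
0.63 [-72.7  71.9   0. ] -0.45
0.75 [-81.3  90.7   0. ] -0.54
0.87 [-87.6 110.4   0. ] -0.63
0.99 [-91.5 130.8   0. ] -0.72
1.11 [-92.9 151.4   0. ] -0.81
1.23 [-91.8 172.    0. ] -0.9
1.35 [-88.3 192.4   0. ] -0.99
1.47 [-82.3 212.2   0. ] -1.08
1.59 [-73.7 231.2   0. ] -1.1
1.71 [-62.9 249.1   0. ] -1.1
```

carry_out(
  targets=[1,-9,5,0,0,0,-0.045,1,-18,11,0,0,0,-0.09,1,-26,17,0,0,0,-0.135,1,-34,23,0,0,0,-0.18,1,-42,31,0,0,0,-0.225],
)

```text
time: 10.28
position: [0.4827, -0.0345, 0.1027]
tool_rot: [[-0.786, 0.276, 0.552], [0.229, 0.961, -0.155], [-0.574, 0.004, -0.819]]
wrist_force: [3.4, 0.1, -1.6]
opening: 0.119
finger_force: 30.4
```

carry_out(
  targets=[1,-7,7,0,0,0,-0.045,1,-14,15,0,0,0,-0.09,1,-20,23,0,0,0,-0.135,1,-26,32,0,0,0,-0.18,1,-31,41,0,0,0,-0.225],
)

```text
time: 10.7
position: [0.452, 0.0075, 0.1028]
tool_rot: [[-0.716, 0.482, 0.505], [0.398, 0.876, -0.272], [-0.574, 0.006, -0.819]]
wrist_force: [7.9, 1.4, -3.7]
opening: 0.123
finger_force: 30.6
```

```bash
cat > th.py <<'E'
from h import *
o=readout.get_obs();R=o["tool_rot"];p=[.67218,-.0129,-.05446]; H=cab(p,[-.075,.095,0])[0][:2]
G=o["position"]-.008*R[:,2]; v=G[:2]-H; a0=np.arctan2(-.16,-.07)+p[2]
t=(a0-np.arctan2(v[1],v[0])+np.pi)%(2*np.pi)-np.pi
print("G",G.round(4),"rad",np.hypot(*v).round(4),"theta",t.round(3),"az",np.arctan2(R[1,2],R[0,2]).round(3),"j",o["joints"].round(2),o["wrist_force"].round(1),o["ft_torque"].round(2),o["finger_force"])
E
python3 th.py
```

```text
G [0.448  0.0097 0.1093] rad 0.1723 theta 0.645 az -0.494 j [ 0.22 -0.79  2.27 -0.41  1.2  -0.79] [ 7.9  1.4 -3.7] [ 0.29 -0.32  0.24] 30.609880685806274
```

carry_out(
  targets=[1,-4.5,9,0,0,0,-0.06,1,-9,19,0,0,0,-0.12,1,-12,29,0,0,0,-0.18,1,-15,38,0,0,0,-0.24,1,-17,48,0,0,0,-0.3],
)

```text
time: 11.12
position: [0.4354, 0.0557, 0.1027]
tool_rot: [[-0.566, 0.72, 0.402], [0.592, 0.694, -0.409], [-0.574, 0.007, -0.819]]
wrist_force: [7.4, -1.9, -2.4]
opening: 0.118
finger_force: 30.9
```

carry_out(
  targets=[1,-2,10,0,0,0,-0.06,1,-3,21,0,0,0,-0.12,1,-3,31,0,0,0,-0.18,1,-2,42,0,0,0,-0.24,1,-1,52,0,0,0,-0.3],
)

```text
time: 11.53
position: [0.4339, 0.1073, 0.1027]
tool_rot: [[-0.366, 0.894, 0.261], [0.733, 0.449, -0.51], [-0.573, 0.005, -0.819]]
wrist_force: [0.9, -2.5, 4.5]
opening: 0.116
finger_force: 31.3
```

```bash
python3 th.py
```

```text
G [0.4319 0.1113 0.1093] rad 0.1725 theta 1.251 az -1.098 j [ 0.59 -0.29  1.94 -0.61  1.57  0.15] [ 0.9 -2.5  4.5] [-0.4   0.03 -0.25] 31.259214878082275
```

carry_out(
  targets=[1,3,16,0,0,0,-0.08,1,8,33,0,0,0,-0.16,1,14,49,0,0,0,-0.24,1,21,63,0,0,0,-0.32,1,26,71,0,0,0,-0.36],
)

```text
time: 11.95
position: [0.4608, 0.1788, 0.1026]
tool_rot: [[-0.083, 0.994, 0.064], [0.816, 0.105, -0.569], [-0.573, 0.005, -0.82]]
wrist_force: [0.5, -2.8, 5.3]
opening: 0.118
finger_force: 31.5
```

```bash
python3 th.py
```

```text
G [0.4603 0.1834 0.1092] rad 0.1723 theta 1.704 az -1.458 j [ 0.64  0.07  1.61 -0.53  1.77  0.51] [ 0.5 -2.8  5.3] [-0.54  0.09 -0.2 ] 31.520188450813293
```

carry_out(
  targets=[1,0,0,0,0,0,0,0.1,0,0,0,0,0,0,0.1,0,0,0,0,0,0,0.1,0,0,0,0,0,0,0.1,0,0,0,0,0,0],
)

```text
time: 12.37
position: [0.4594, 0.1777, 0.1016]
tool_rot: [[-0.087, 0.994, 0.065], [0.816, 0.109, -0.568], [-0.572, 0.004, -0.82]]
wrist_force: [1.1, -0.3, 0.1]
opening: 0.445
finger_force: 0.0
```

carry_out(
  targets=[0.1,-1,6,8,0,0,0,0.1,-2,17,25,0,0,0,0.1,-4,34,49,0,0,0,0.1,-6,57,82,0,0,0,0.1,-8,74,107,0,0,0],
)

```text
time: 12.78
position: [0.4512, 0.2531, 0.2116]
tool_rot: [[-0.086, 0.994, 0.067], [0.817, 0.109, -0.567], [-0.571, 0.005, -0.821]]
wrist_force: [0.5, 1.2, 0.5]
opening: 0.449
finger_force: 0.0
```

carry_out(
  targets=[0.1,0,20,35,0,0,0,0.1,0,30,60,0,0,0,0.1,0,40,80,0,0,0,0.1,0,40,80,0,0,0],
)

```text
time: 13.12
position: [0.4517, 0.2939, 0.2944]
tool_rot: [[-0.085, 0.994, 0.072], [0.819, 0.11, -0.563], [-0.567, 0.011, -0.823]]
wrist_force: [0.1, 0.5, 0.5]
opening: 0.453
finger_force: 0.0
```

```bash
python3 - <<'E'
from h import *
o=readout.get_obs();print(o["time"],o["position"],o["wrist_force"])
a=eyes.read_camera("scene");b=eyes.read_camera("top")
m=eyes.camera_model("scene");print([(np.round(d["centre"],3),round(d["conf"],2)) for d in eyes.search_frame("piston","scene")][:4])
cv2.imwrite("pics/c7.png",np.hstack([cv2.resize(a[80:320,230:430],(390,468)),cv2.resize(b[110:320,220:395],(390,468))]))
E
```

```text
13.1167 [0.45170884 0.29393039 0.29440287] [0.09717577 0.47577619 0.47376192]
[(array([0.568, 0.218, 0.069]), 0.89), (array([ 0.638, -0.005,  0.311]), 0.82), (array([0.436, 0.262, 0.064]), 0.58)]
```

View pics/c7.png

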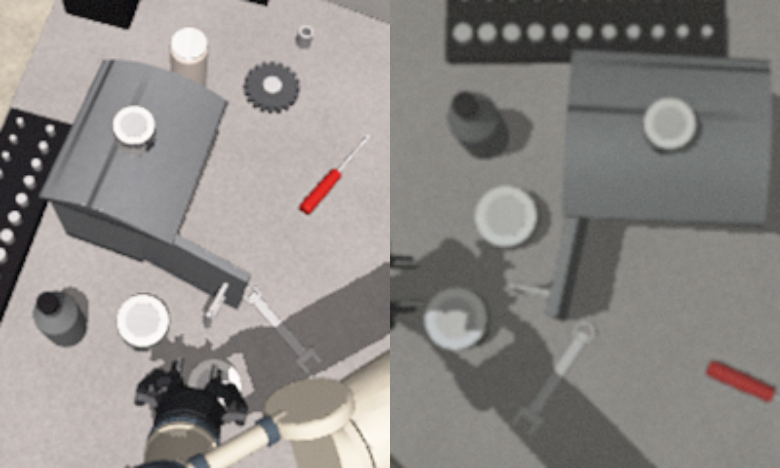

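The picture shows the door a little past square (right half, x≈570, y 220–315), the piston upright mid-roof at (669,124), and the gripper clear of everything. I'm handing in.

```bash
python3 -c "
from workcell import hand_in
print(hand_in())"
```

```text
the job is handed in; nothing more can be done
None
```

The small piston stands upright on the middle of the roof, the door was swung open to about 1.7 rad by its handle and let go, nothing else was seen to move, and the job is handed in; no verdict came back.

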